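# Lock the sample-jar carriage with a ball-lock pin

### The job

Slide the jar carriage by its push tab gently up against its stop on the docking bracket. Then take the ball-lock pin (the one with a button on its head) from the rack, find the bracket's hole with its nose and stand it there, and press it down by its button until its head sits flush on the bracket, then let go so that the button springs out and the balls lock underneath. The bracket's head is adjustable, so the hole may be off its nominal place: feel your way and do not force anything - a firm thumb's push is enough - and leave the other things where they are.

Things in the scene. Friction and masses are not known exactly. Their poses are not given: they have to be found in the camera images.
- dock_mid (a point): Nominal centre of the pin hole at the clevis head's top face, 75 mm above the table, fixed to the bracket's foot. The head is adjustable: the real hole lies up to 12 mm to the +x or -x side of this point, and the top face up to 2.5 mm higher or lower (neither is measured: look or feel); in y it is true. z up; +y is the way the carriage slides to its stop.
- dock: The docking bracket; origin on the table below that point, same axes. Its aluminium clevis head, on a steel column on the +x side (top 88 mm high), has two flat lugs, 60 mm wide (y): upper 12 mm thick, 20 mm of air, lower 10 mm thick, open below; a 15.3 mm vertical hole through both, 30 mm from their -x end. The head is stiff to shift sideways (12 N) or in height (40 N).
- carriage (a joint): How far (m) the jar carriage stands out along the bracket's -y. 0: its tongue is in line with the lugs' hole; it butts on its stop at about -0.0015; up to 0.14 out. Friction about 2 N, no spring: it stays where left. The tongue (10 mm thick, 48 to 58 mm above the table, slot 41 x 15.5 mm, long way x) runs between the lugs; the pin's tapered nose pulls it in line over the last 2 mm.
- push_tab (a point): On the centre line of the carriage's upright push tab, 15 mm below its top; moves with the carriage, axes as the bracket's. Tab: 12 mm thick along y, 30 mm wide along x, from 58 to 116 mm above the table, 98 mm to the -x and 110 mm to the -y side of the tongue's slot. Push its -y face or pinch its thickness from above.
- jar_top (a point): Centre of the top of the sample jar's black head, 194 mm above the table; the jar (90 mm diameter) is fixed on the carriage 98 mm to the +x side of the push tab. A thin yellow probe stands 24 mm higher.
- pin_grip (a point): The steel ball-lock pin, upright in the rack: middle of its grooved round head (28 mm diameter, 36 mm high; this point is 18 mm above the head's underside). z along the pin, away from its nose. Below the head: a 14 mm shank 68 mm long, its last 6 mm tapering to 10 mm. Mass about 0.13 kg.
- pin_seat (a point): Centre of the pin head's underside, the face that must lie on the upper lug. Two balls stand out of the shank 46 mm below it, 20 mm across: they cannot pass a hole until the button is pressed, so the unpressed pin stands in the upper lug's hole with this point about 49 mm above the lug; with its nose on the flat of the lug it is 68 mm above.
- button_top (a point): Centre of the top of the pin's spring button: 13 mm diameter, standing 9 mm out of the head when free, so 27 mm above the head's middle.
- pin_button (a joint): How far the button is pressed, m: 0 out, balls out; 0.005 fully in, balls withdrawn. Spring: 4 N to start, 10 N fully in; sliding the pin down by it takes 5 to 16 N, and a sharp rise after that means it is seated. In the holes the balls rub; they come out again only below the lower lug, when the head is within about 1 mm of the upper lug.
- plain_pin_center (a point): A plain steel pin in the rack, 18 mm shank, low domed head 28 mm diameter and 22 mm high, no button: too thick, leave it. Middle of its length.
- rack: Fixed grey pin rack, 50 (x) x 140 (y) x 80 mm high, with two 24 mm through holes 45 mm to either side of its centre along y; a pin rests in each with its head's underside on the rack's top. Origin: centre of its underside.
- meter_mid (a point): Bystander: grey hand meter 70 x 130 x 34 mm, its centre.
- marker_mid (a point): Bystander: white marker, 12 mm thick, about 130 mm long, lying; its centre.
- spare_jar_mid (a point): Bystander: glass jar with black cap, 84 mm wide, 120 mm high; its centre.
- spare_cap_mid (a point): Bystander: black ring, 60 mm wide, 20 mm high; its centre.
- mouthpieces_mid (a point): Bystander: open cardboard box 100 x 140 x 60 mm; its centre.
- driver_mid (a point): Bystander: screwdriver 200 mm long with black handle, lying; its centre.
There are look-alikes about, which are no part of the job. What is shaped like the part that bears pin_grip but brown, red or turquoise is not meant.

How it is judged:
On the way, in this order (a step that is already met when the one before it is completed fails the run):
1. the carriage has been pushed home, within 3 mm of its stop position (value of joint carriage below 0.003 m), for 0.2 s.
2. the button is pressed at least 3 mm with the pin standing in the bracket's hole (value of joint pin_button above 0.003 m and x of pin_seat in the frame of dock_mid between -0.022 and 0.022 m and y of pin_seat in the frame of dock_mid between -0.008 and 0.008 m and z of pin_seat in the frame of dock_mid below 0.058 m and value of joint carriage below 0.006 m), for 0.05 s.
At the end, for the whole second after the job is handed in: Pin through lugs and tongue, its head on the clevis head: underside within -5 to +4 mm of nominal height, 14.5 mm in x, 2.5 mm in y; upright within 0.06 rad; button out (pressed under 1 mm), so the balls are out below the lower lug; carriage within 3 mm of aligned; pin at rest (z of pin_seat in the frame of dock_mid between -0.005 and 0.004 m and x of pin_seat in the frame of dock_mid between -0.0145 and 0.0145 m and y of pin_seat in the frame of dock_mid between -0.0025 and 0.0025 m and angle between the z axis of pin_seat and the z axis of dock_mid, either way round below 0.06 rad and value of joint pin_button below 0.001 m and value of joint carriage below 0.003 m and linear speed of pin below 0.01 m/s); the robot touches nothing.
It fails at once if the pin is forced: more than 45 N between pin and bracket or carriage (contact force between pin and dock above 45 N).
It fails at once if the carriage is pushed or rammed with more than 35 N (contact force between the arm and carriage above 35 N).
It fails at once if a bystander is moved more than 30 mm (distance of any of meter_mid, marker_mid, spare_jar_mid, spare_cap_mid, mouthpieces_mid, driver_mid, plain_pin_center from where it was at the start of the episode above 0.03 m).
It also fails if it takes over 72 s, if anything falls off the work surface, if the arm or the gripper's body presses on something with over 40 N, if the wrist force passes 120 N, or if a joint passes its speed limit or range.

### The arm

A 6-joint arm with a two-finger parallel gripper is mounted at the origin on the work surface. World frame = base frame: x ahead of the robot, y to its left, z up, the work surface at z = 0. Lengths are in m, angles in rad, forces in N, time in s.
With the tool pointing down it reaches from about 0.375 to 0.9 m from the base axis. Payload 3.1 kg.
Tool frame: the origin (TCP) lies between the finger pads; the fingertips stand 8 mm ahead of it and the grasp point (between the pads) lies 11 mm behind it; z points along the fingers, y is the line along which they close (so a half turn about z gives the same grasp; the last joint's range is limited). The gripper opens to 87 mm and grips with 3 to 60 N. Pads are 19 mm wide; open, the fingers measure 117 mm over their backs; the gripper's body (75 mm by 190 mm) begins 51 mm behind the grasp point.
Start: joints at [1.135, 0.527, 1.433, -0, 1.181, -0.178], TCP at [0.159, 0.604, 0.231] pointing down, gripper open.
Joint ranges: [-3.08, 3.08], [-0.75, 2.2], [0.22, 2.44], [-1.43, 4.57], [0, 2.65], [-2.85, 2.85]. Speed limits (rad/s): [2.79, 2.79, 3.14, 3.14, 3.14, 3.14].

### API

Orientations are given as a unit quaternion [x, y, z, w].
In Python, from rig import monitor, imaging, order gives the robot as it stands.
- The arm moves only by the tool play_rows, never from a script. Its argument "targets" is one flat list of numbers, 7 for each row, row after row: the shift along the tool's x, y, z in units of 0.02 m (1.0 is 0.02 m), then the turn, a rotation vector about the tool's x, y, z in units of 0.08 rad (1.0 is 0.08 rad), then the opening, from 0 (shut) to 1 (fully open). A call has 1 to 8 rows; each row shifts and turns the commanded pose from where the row before left it, along the tool's axes as they then stand; what a row does not reach is not made up. A row lasts 1/12 s, in which the tool goes at most 41.7 mm and 7.16 degrees, less where a joint would pass 70% of its speed; a pose out of reach is approached as far as the arm can. A call with a number of a shift or a turn outside -1 to 1 is refused whole. A call with a gripper value outside its range is refused whole. The fingers move at their own pace and stop on an object; "grip_force" is the grip in N (left out, the last holds). Time passes only in rows, so rows that do not move let the fingers close. It gives the time, the measured TCP pose, the force, the opening and the grip force at its end, in the units of the state.
- monitor.observe(): the state, without advancing time (a new reading comes with each control period).
- imaging.read_camera(name): name is "scene" or "top"; returns a dict with "frame" (480x640x3 uint8, blue, green, red), "fx", "fy", "cx", "cy" (pixels), "distortion" ([k1, k2, p1, p2, k3] as OpenCV has them; the pictures are not rectified), "xyz" and "attitude" of the camera in the world. Camera axes: x right, y down, z forward; pixel columns grow to the right and rows downward; lengths in m; the calibration is good to about 2 mm. A picture is of the moment at which its call begins. There is no depth.
- order.hand_in(): hands the job in; it is judged then, once.
The state is a dict: "t": time; "joints": joint angles; "joint_velocities": joint speeds; "joint_torque": joint torques, N m; "tool_pos": TCP position; "orientation": TCP orientation; "wrist_force": force on the tool from outside, world axes, zero at the start; "moment": the same for the moment, N m; "gripper_width": opening from 0.0 (shut) to 1.0 (fully open); "finger_force": force on a finger pad.
Only numpy, scipy, OpenCV 4.12 (cv2) and the standard library are available. Lean on these libraries where they do the work, as an engineer would, in place of code of your own. Each camera call takes 0.05 s, during which the arm holds its last target. There are 200 camera calls.

## Working session

There is one attempt and no reset: what is moved stays moved. The work goes in short steps, Python scripts to look and compute and a tool call to move; the robot and the scene stay as the last step left them, time stands still between calls to the robot, and variables do not carry over. Pictures are saved under pics/ and viewed, at most 10 in all, crops included, and the job is handed in when it is done.

Besides the shell and the picture viewer there is one more tool, called after "Request:" as name(argument=value, ...) on one line, values as JSON. play_rows: Moves the arm, as the interface text tells. Shifts and turns lie within -1 to 1; 1 stands for 0.02 m of shift or 0.08 rad of turn. Its arguments: {"type":"object","properties":{"targets":{"type":"array"},"grip_force":{"type":"number"}},"required":["targets"]}

```bash
mkdir -p pics; ls
cat > h.py <<'E'
import numpy as np,cv2
from rig import monitor,imaging,order
from scipy.spatial.transform import Rotation as R
import pickle
def snap(n,f):
    c=imaging.read_camera(n); cv2.imwrite(f'pics/{f}.png',c['frame']); pickle.dump(c,open(f'pics/{n}.pkl','wb')); return c
def load(n): return pickle.load(open(f'pics/{n}.pkl','rb'))
def K(c): return np.array([[c['fx'],0,c['cx']],[0,c['fy'],c['cy']],[0,0,1.]])
def ray(c,u,v):
    p=cv2.undistortPoints(np.array([[[u,v]]],float),K(c),np.array(c['distortion']))[0,0]
    d=R.from_quat(c['attitude']).as_matrix()@np.array([p[0],p[1],1]); return np.array(c['xyz']),d
def atz(c,u,v,z):
    o,d=ray(c,u,v); return o+d*(z-o[2])/d[2]
def proj(c,P):
    Rm=R.from_quat(c['attitude']).as_matrix().T
    return cv2.projectPoints(np.atleast_2d(np.array(P,float)),cv2.Rodrigues(Rm)[0],-Rm@np.array(c['xyz']),K(c),np.array(c['distortion']))[0][:,0]
def tri(ca,ua,cb,ub):
    (o,d),(p,e)=ray(ca,*ua),ray(cb,*ub)
    s=np.linalg.lstsq(np.c_[d,-e],p-o,rcond=None)[0]; a,b=o+d*s[0],p+e*s[1]; return (a+b)/2,np.linalg.norm(a-b)
E
python3 - <<'E'
from h import *
for n in('scene','top'):
    c=snap(n,n+'0'); print(n,c['xyz'],R.from_quat(c['attitude']).as_matrix().round(3).tolist(),c['fx'],c['cx'],c['cy'],c['distortion'])
print(monitor.observe())
E
```

```text
pics
scene [ 0.90827688 -0.56252956  0.61621219] [[0.87, 0.289, -0.4], [0.493, -0.512, 0.704], [-0.001, -0.809, -0.587]] 436.003113946805 324.6019021746654 238.65804203846602 [0.00016142 0.         0.         0.         0.        ]
top [0.4962803  0.02822279 1.12773755] [[0.003, -0.993, 0.116], [-1.0, -0.006, -0.028], [0.029, -0.116, -0.993]] 433.8782047230707 320.75701777460273 237.6365264701864 [0.02892846 0.         0.         0.         0.        ]
{'t': 0.1, 'joints': array([ 1.13450451e+00,  5.28382486e-01,  1.43376255e+00, -5.29515841e-06,
        1.18143745e+00, -1.78494877e-01]), 'joint_velocities': array([ 0.0007731 , -0.00044618, -0.00307773,  0.00065528,  0.00097151,
       -0.00202095]), 'joint_torque': array([-2.07016037e-04, -4.40983737e+01, -1.77150393e+01,  6.34757336e-02,
        5.34094695e-02, -5.03284821e-05]), 'tool_pos': array([0.15903532, 0.60375614, 0.22966749]), 'orientation': array([ 1.28540766e-01,  9.91703727e-01, -9.49019203e-04, -2.98702801e-04]), 'wrist_force': array([-0.13166298,  0.28390699, -0.26520488]), 'moment': array([-0.01682688, -0.01664312,  0.0290942 ]), 'finger_force': 0.0, 'gripper_width': 1.0029028957722008}
```

View pics/scene0.png

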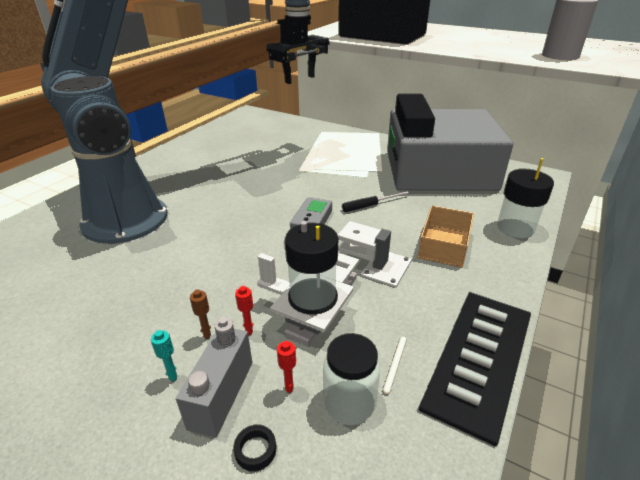

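View pics/top0.png

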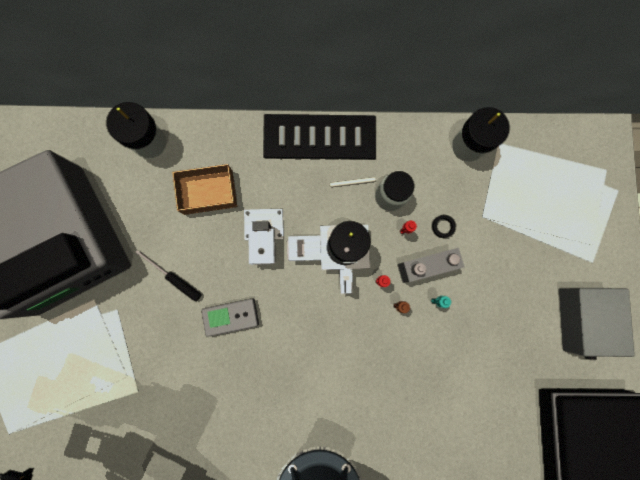

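The scene view shows the bracket at about (365,245), the jar carriage at (312,290), the tab at (267,270) and the rack at (217,375) with two steel pins. The top view shows the bracket at (262,240), the jar at (349,242), the tab at (346,283) and the rack at (432,265) with pin heads at (420,269) and (454,259). I'll enlarge both.

Run:
```python
from h import *
t=load('top')['frame'];s=load('scene')['frame']
a=cv2.resize(t[200:320,235:475],(800,400),interpolation=cv2.INTER_CUBIC);cv2.imwrite('pics/tc.png',a)
b=cv2.resize(s[215:435,150:420],(736,600),interpolation=cv2.INTER_CUBIC);cv2.imwrite('pics/sc.png',b)
```

```text
(no output)
```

View pics/tc.png

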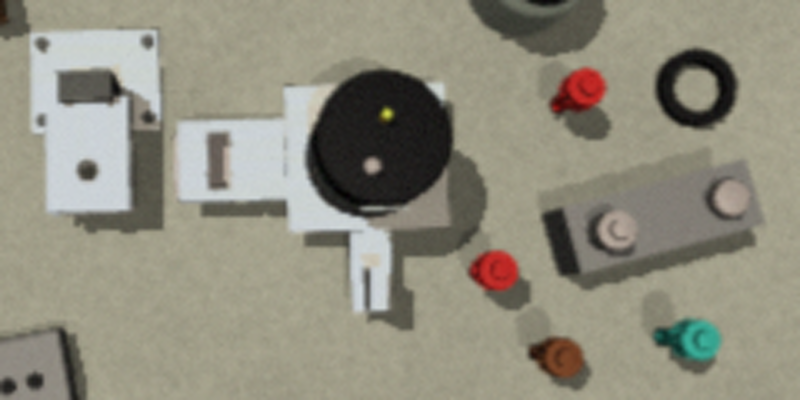

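View pics/sc.png

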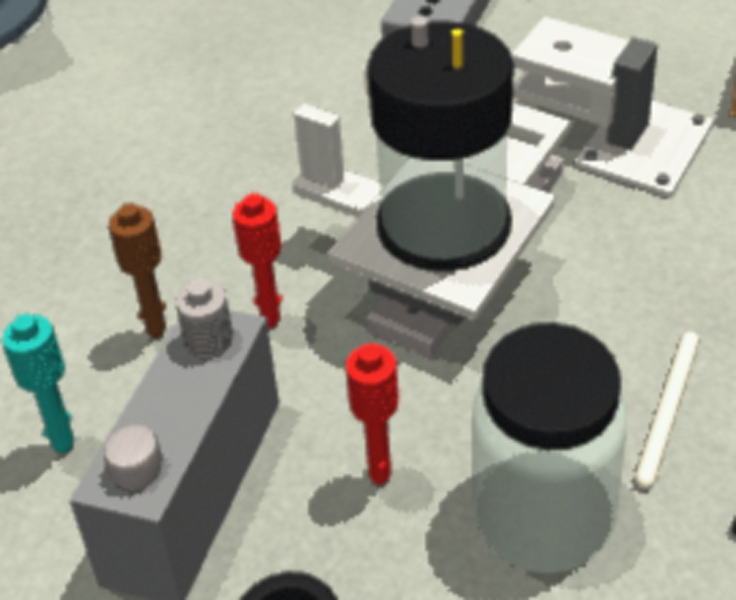

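Crop readings: the bracket hole is at top-crop (87,170) and scene-crop (563,45). The tab top is at (379,288) and (319,116).

There are six candidates for the ball-lock pin:
- Brown at scene-crop (135,240), two reds at (258,230) and (372,385), and turquoise at (44,345): excluded by colour.
- Steel pin with a low dome and no button, at (133,455), top-crop (731,198): the plain pin.
- Steel pin with a grooved head and a button, at (205,320), top-crop (616,230): this one fits the description.

The crop confirms the last one, so I'll measure that.

Run:
```python
from h import *
t=load('top');s=load('scene')
T=lambda x,y:(x/3.3333+235-.35,y/3.3333+200-.35)
S=lambda x,y:(x/2.726+150-.3,y/2.727+215-.3)
for n,a,b,z in [('hole',(87,170),(563,45),.075),('tab',(379,288),(319,116),.116),('button',(618,229),(200,287),.125),('jar pin top',(387,114),(457,33),.218),('plain',(731,196),(134,440),.102),('slot',(218,160),(540,130),.058),('red1',(499,270),(256,199),.1),('red2',(588,86),(372,355),.1),('brown',(567,356),(128,210),.1)]:
    print(n,atz(t,*T(*a),z).round(4),atz(s,*S(*b),z).round(4),[x.round(4) for x in tri(t,T(*a),s,S(*b))])
# yaw: upper lug edges, carriage plates
for n,p,z in [('lug bottom L',(46,212),.075),('lug bottom R',(132,212),.075),('plate TL',(32,31),.01),('plate TR',(159,31),.01),('tongue TL',(180,120),.058),('tongue BL',(178,200),.058),('tongue TR',(284,119),.058),('tongue BR',(284,201),.058),('rackTL',(565,208),.08),('rackBL',(580,275),.08),('rackTR',(745,160),.08),('rackBR',(763,225),.08)]: print(n,atz(t,*T(*p),z).round(4))
```

```text
hole [0.5867 0.1439 0.075 ] [0.5861 0.1436 0.075 ] [array([0.5864, 0.1437, 0.075 ]), np.float64(0.0007)]
tab [ 0.5018 -0.0648  0.116 ] [ 0.5037 -0.0664  0.116 ] [array([ 0.502 , -0.0648,  0.1142]), np.float64(0.0005)]
button [ 0.5431 -0.2308  0.125 ] [ 0.5432 -0.2339  0.125 ] [array([ 0.5425, -0.232 ,  0.1229]), np.float64(0.002)]
jar pin top [ 0.6111 -0.061   0.218 ] [ 0.611  -0.0627  0.218 ] [array([ 0.6108, -0.0614,  0.2171]), np.float64(0.0009)]
plain [ 0.5682 -0.3183  0.102 ] [ 0.5665 -0.318   0.102 ] [array([ 0.5677, -0.3183,  0.1032]), np.float64(0.001)]
slot [0.5961 0.0492 0.058 ] [0.6098 0.0583 0.058 ] [array([0.6032, 0.0532, 0.0582]), np.float64(0.0164)]
red1 [ 0.5148 -0.1516  0.1   ] [ 0.5057 -0.1402  0.1   ] [array([ 0.5146, -0.1496,  0.1115]), np.float64(0.0)]
red2 [ 0.6472 -0.218   0.1   ] [ 0.6411 -0.21    0.1   ] [array([ 0.6458, -0.2159,  0.1089]), np.float64(0.0003)]
brown [ 0.4547 -0.1988  0.1   ] [ 0.4415 -0.1883  0.1   ] [array([ 0.4543, -0.1969,  0.1129]), np.float64(0.0026)]
lug bottom L [0.556  0.1729 0.075 ]
lug bottom R [0.5563 0.1108 0.075 ]
plate TL [0.7008 0.1958 0.01  ]
plate TR [0.7016 0.097  0.01  ]
tongue TL [0.6258 0.0776 0.058 ]
tongue BL [0.5662 0.0784 0.058 ]
tongue TR [6.27e-01 3.00e-04 5.80e-02]
tongue BR [5.659e-01 1.000e-04 5.800e-02]
rackTL [ 0.5603 -0.204   0.08  ]
rackBL [ 0.5118 -0.2139  0.08  ]
rackTR [ 0.5962 -0.3369  0.08  ]
rackBR [ 0.5487 -0.3484  0.08  ]
```

Positions agree to within 2 mm and the bracket axes match the world axes. The first move goes towards the tab, turning the tool so the body lies along y and clears the jar.

Request:
play_rows(targets=[0,-1,0,0,0,-0.8,0,0,-1,0,0,0,-0.8,0,0,-1,0,0,0,-0.8,0,0,-1,0,0,0,-0.8,0,-0.6,-1,0,0,0,0,0,-0.6,-1,0,0,0,0,0,-0.6,-1,0,0,0,0,0,-0.6,-1,0,0,0,0,0], grip_force=20)

```text
t: 0.77
tool_pos: [0.1944, 0.4443, 0.2303]
orientation: [0.001, 1.0, -0.0, -0.0]
wrist_force: [-1.3, -0.1, 0.2]
gripper_width: 0.481
finger_force: 0.0
```

Request:
play_rows(targets=[-0.6,-1,0,0,0,0,0,-0.6,-1,0,0,0,0,0,-0.6,-1,0,0,0,0,0,-0.6,-1,0,0,0,0,0,-0.6,-1,0,0,0,0,0,-0.6,-1,0,0,0,0,0,-0.6,-1,0,0,0,0,0,-0.6,-1,0,0,0,0,0])

```text
t: 1.43
tool_pos: [0.2902, 0.2842, 0.2304]
orientation: [0.001, 1.0, -0.0, -0.0]
wrist_force: [0.4, 1.0, -0.8]
gripper_width: 0.012
finger_force: 0.0
```

Request:
play_rows(targets=[-0.6,-1,0,0,0,0,0,-0.6,-1,0,0,0,0,0,-0.6,-1,0,0,0,0,0,-0.6,-1,0,0,0,0,0,-0.6,-1,0,0,0,0,0,-0.6,-1,0,0,0,0,0,-0.6,-1,0,0,0,0,0,0,0,0,0,0,0,0])

```text
t: 2.1
tool_pos: [0.3764, 0.1427, 0.2306]
orientation: [0.003, 1.0, -0.001, 0.001]
wrist_force: [-0.3, -0.7, 0.2]
gripper_width: 0.005
finger_force: 0.0
```

```bash
cat > st.py <<'E'
from h import *
o=monitor.observe(); m=R.from_quat(o['orientation']).as_matrix()
print(o['t'],o['tool_pos'].round(4),'tool axes',m.T.round(3).tolist(),o['wrist_force'].round(2),o['gripper_width'],o['finger_force'],o['joints'].round(2))
E
python3 st.py
```

```text
2.1 [0.3764 0.1427 0.2306] tool axes [[-1.0, 0.005, -0.002], [0.005, 1.0, -0.001], [0.002, -0.001, -1.0]] [-0.33 -0.66  0.17] 0.005486689615120784 0.0 [ 0.08  0.23  1.96 -0.    0.95 -1.48]
```

Request:
play_rows(targets=[-0.5,-1,0,0,0,0,0,-0.5,-1,0,0,0,0,0,-0.5,-1,0,0,0,0,0,-0.5,-1,0,0,0,0,0,-0.5,-1,0,0,0,0,0,-0.5,-1,0,0,0,0,0,-0.5,-1,0,0,0,0,0,-0.5,-1,0,0,0,0,0])

```text
t: 2.77
tool_pos: [0.4533, -0.0152, 0.2303]
orientation: [0.001, 1.0, 0.0, -0.0]
wrist_force: [0.1, 0.5, 0.1]
gripper_width: 0.003
finger_force: 0.0
```

Request:
play_rows(targets=[-0.5,-1,0,0,0,0,0,-0.5,-1,0,0,0,0,0,-0.5,-1,0,0,0,0,0,-0.5,-1,0,0,0,0,0,0,-0.2,0.5,0,0,0,0,0,0,1,0,0,0,0,0,0,1,0,0,0,0,0,0,0,0,0,0,0])

```text
t: 3.43
tool_pos: [0.4897, -0.0967, 0.1768]
orientation: [0.001, 1.0, 0.002, -0.004]
wrist_force: [-1.1, -0.6, -1.4]
gripper_width: 0.007
finger_force: 0.0
```

```bash
python3 - <<'E'
from h import *
c=snap('scene','s1'); cv2.imwrite('pics/s1c.png',cv2.resize(c['frame'][150:370,150:420],(736,600)))
E
python3 st.py
```

```text
3.4833 [ 0.4907 -0.0971  0.1784] tool axes [[-1.0, 0.002, 0.006], [0.002, 1.0, 0.003], [-0.006, 0.003, -1.0]] [-0.24 -0.29  0.85] 0.006113003328567742 0.0 [-0.42  0.44  1.79  0.    0.92 -1.99]
```

View pics/s1c.png

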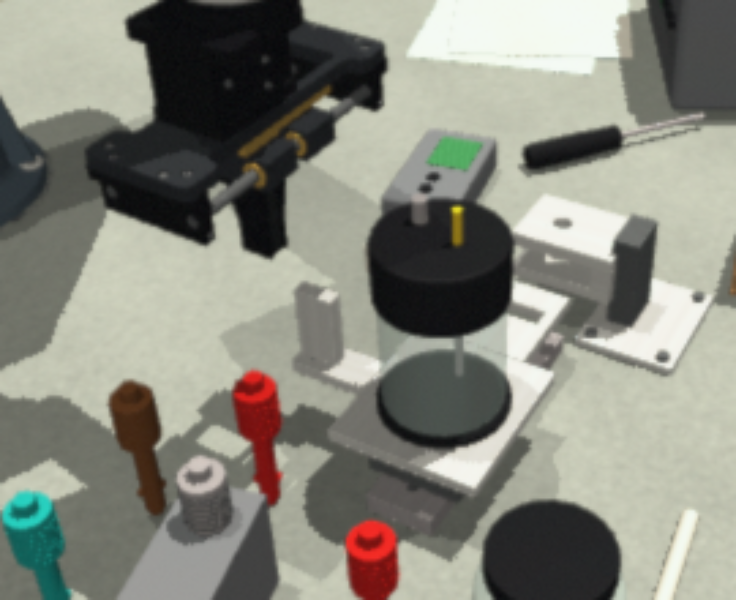

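The closed fingers (crop 262,240) hang above and on the -y side of the tab (317,295). I'll descend, then push.

Request:
play_rows(targets=[0,0,0.8,0,0,0,0,0,0,0.8,0,0,0,0,0,0,0.8,0,0,0,0,0,0,0.8,0,0,0,0,0,0,0.8,0,0,0,0,0,0,0.2,0,0,0,0,0,0,0,0,0,0,0])

```text
t: 4.07
tool_pos: [0.4928, -0.0982, 0.0963]
orientation: [0.001, 1.0, 0.0, -0.001]
wrist_force: [0.3, 0.1, -0.2]
gripper_width: 0.004
finger_force: 0.0
```

Request:
play_rows(targets=[0,0.2,0,0,0,0,0,0,0.2,0,0,0,0,0,0,0.2,0,0,0,0,0,0,0.2,0,0,0,0,0,0,0.2,0,0,0,0,0,0,0.2,0,0,0,0,0,0,0.2,0,0,0,0,0,0,0.2,0,0,0,0,0])

```text
t: 4.73
tool_pos: [0.4935, -0.0669, 0.0969]
orientation: [0.001, 1.0, -0.0, 0.0]
wrist_force: [-0.5, -2.5, 2.7]
gripper_width: 0.002
finger_force: 1.4
```

Request:
play_rows(targets=[0,0.3,0,0,0,0,0,0,0.3,0,0,0,0,0,0,0.3,0,0,0,0,0,0,0.3,0,0,0,0,0,0,0.3,0,0,0,0,0,0,0.3,0,0,0,0,0,0,0.3,0,0,0,0,0,0,0.3,0,0,0,0,0])

```text
t: 5.4
tool_pos: [0.4929, -0.0182, 0.0963]
orientation: [0.001, 1.0, 0.0, -0.001]
wrist_force: [-2.4, -3.3, 0.6]
gripper_width: 0.007
finger_force: 1.4
```

Request:
play_rows(targets=[0,0.2,0,0,0,0,0,0,0.2,0,0,0,0,0,0,0.2,0,0,0,0,0,0,0.15,0,0,0,0,0,0,0.1,0,0,0,0,0,0,0.1,0,0,0,0,0,0,0.1,0,0,0,0,0,0,0.05,0,0,0,0,0])

```text
t: 6.07
tool_pos: [0.4935, 0.0031, 0.0965]
orientation: [0.001, 1.0, 0.0, 0.0]
wrist_force: [-1.2, -2.1, -0.3]
gripper_width: 0.006
finger_force: 1.0
```

Request:
play_rows(targets=[0,0.05,0,0,0,0,0,0,0.05,0,0,0,0,0,0,0.05,0,0,0,0,0,0,0.05,0,0,0,0,0,0,0.05,0,0,0,0,0,0,0.05,0,0,0,0,0])

```text
t: 6.57
tool_pos: [0.4935, 0.009, 0.0965]
orientation: [0.001, 1.0, 0.0, -0.0]
wrist_force: [-1.9, -2.1, 1.0]
gripper_width: 0.01
finger_force: 1.1
```

Request:
play_rows(targets=[0,0.05,0,0,0,0,0,0,0.05,0,0,0,0,0,0,0.05,0,0,0,0,0,0,0,0,0,0,0,0])

```text
t: 6.9
tool_pos: [0.4937, 0.0122, 0.0966]
orientation: [0.001, 1.0, 0.0, 0.0]
wrist_force: [-0.2, 0.0, -0.0]
gripper_width: 0.008
finger_force: 0.5
```

Request:
play_rows(targets=[0,0.05,0,0,0,0,0,0,0.05,0,0,0,0,0,0,0,0,0,0,0,0])

```text
t: 7.15
tool_pos: [0.4938, 0.0141, 0.0966]
orientation: [0.001, 1.0, 0.0, 0.0]
wrist_force: [-1.2, -1.8, 0.6]
gripper_width: 0.006
finger_force: 0.7
```

Request:
play_rows(targets=[0,0.05,0,0,0,0,0,0,0.05,0,0,0,0,0,0,0,0,0,0,0,0])

```text
t: 7.4
tool_pos: [0.4937, 0.0154, 0.0966]
orientation: [0.0, 1.0, -0.001, 0.0]
wrist_force: [-1.7, -4.8, -0.3]
gripper_width: 0.001
finger_force: 2.3
```

Request:
play_rows(targets=[0,0.03,0,0,0,0,0,0,0,0,0,0,0,0])

```text
t: 7.57
tool_pos: [0.4937, 0.0155, 0.0966]
orientation: [0.0, 1.0, -0.001, 0.0]
wrist_force: [-1.3, -6.5, -0.4]
gripper_width: 0.003
finger_force: 3.3
```

Request:
play_rows(targets=[0,0.03,0,0,0,0,0,0,0,0,0,0,0,0])

```text
t: 7.73
tool_pos: [0.4937, 0.0156, 0.0966]
orientation: [-0.0, 1.0, -0.001, 0.0]
wrist_force: [-1.1, -9.2, -0.5]
gripper_width: 0.005
finger_force: 4.4
```

The carriage has met its stop: the reading rose to 9 N with no travel. I'll back off and go to the ball-lock pin.

Request:
play_rows(targets=[0,-1,0,0,0,0,0,0,-1,-1,0,0,0,0,0,-1,-1,0,0,0,0,0,-1,-1,0,0,0,0,0,-1,-1,0,0,0,0,-0.4,-1,-0.2,0,0,0,0,-0.4,-1,0,0,0,0,0,-0.4,-1,0,0,0,0,0])

```text
t: 8.4
tool_pos: [0.5184, -0.1437, 0.1817]
orientation: [0.001, 1.0, -0.0, 0.002]
wrist_force: [0.1, 0.2, -1.1]
gripper_width: 0.005
finger_force: 0.0
```

Request:
play_rows(targets=[-0.4,-1,0,0,0,0,0.3,-0.4,-1,0,0,0,0,0.6,-0.4,-1,0,0,0,0,0.6,0,0,0,0,0,1,0.6,0,0,0,0,0,1,0.6,0,0,0,0,0,1,0.6,0,0,0,0,0,1,0.6,0,0,0,0,0,1,0.6])

```text
t: 9.07
tool_pos: [0.5417, -0.2026, 0.1805]
orientation: [0.202, 0.979, 0.0, 0.001]
wrist_force: [0.6, 0.0, -1.2]
gripper_width: 0.526
finger_force: 0.0
```

Request:
play_rows(targets=[0,0,0,0,0,1,0.6,0,0,0,0,0,1,0.6,0,0,0,0,0,1,0.6,0,0,0,0,0,1,0.6,0,0,0,0,0,1,0.6,0,0,0,0,0,1,0.6,0,0,0,0,0,1,0.6,0,0,0,0,0,1,0.6])

```text
t: 9.73
tool_pos: [0.5417, -0.2025, 0.1806]
orientation: [0.5, 0.866, 0.001, 0.0]
wrist_force: [-0.2, -0.3, -0.2]
gripper_width: 0.597
finger_force: 0.0
```

Request:
play_rows(targets=[0,0,0,0,0,1,0.6,0,0,0,0,0,1,0.6,0,0,0,0,0,1,0.6,0,0,0,0,0,1,0.6,0,0,0,0,0,1,0.6,0,0,0,0,0,1,0.6,0,0,0,0,0,0.6,0.6,0,0,0,0,0,0,0.6])

```text
t: 10.4
tool_pos: [0.5417, -0.2025, 0.1806]
orientation: [0.707, 0.707, 0.001, 0.0]
wrist_force: [-0.3, -0.9, -0.4]
gripper_width: 0.596
finger_force: 0.0
```

```bash
python3 - <<'E'
from h import *
for n in('scene','top'): snap(n,n+'2')
c=load('top');s=load('scene')
a=cv2.resize(c['frame'][200:320,235:475],(800,400),interpolation=cv2.INTER_CUBIC)
b=cv2.resize(s['frame'][280:400,140:300],(266,200));b2=cv2.resize(s['frame'][200:300,250:420],(340,200))
o=np.zeros((600,800,3),np.uint8);o[:400]=a;o[400:,:266]=b;o[400:,300:640]=b2;cv2.imwrite('pics/m2.png',o)
E
python3 st.py
```

```text
10.5 [ 0.5415 -0.2026  0.1806] tool axes [[-0.002, 1.0, 0.0], [1.0, 0.002, 0.001], [0.001, 0.0, -1.0]] [ 0.11 -0.7  -0.44] 0.5994749934395571 0.0 [-0.55  0.53  1.6   0.    1.01 -0.55]
```

View pics/m2.png

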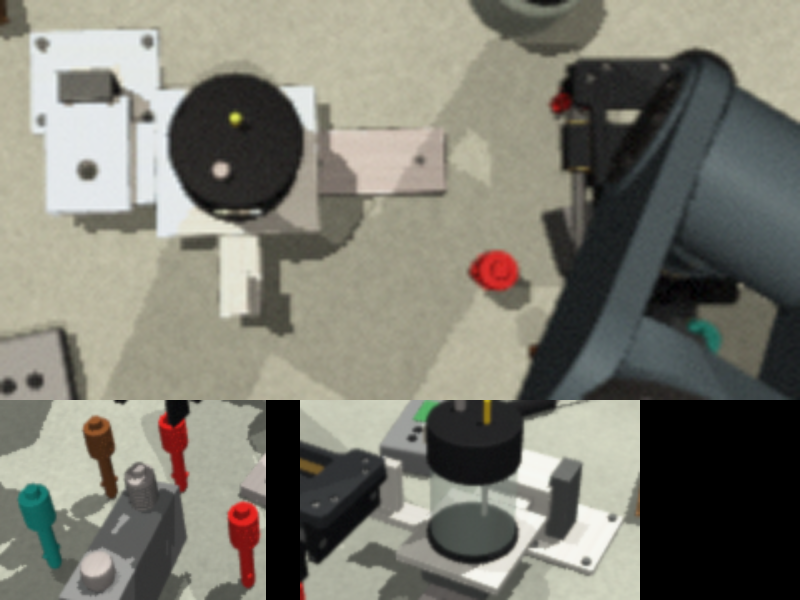

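The carriage is home under the bracket: the tongue is gone from view and the jar is at (235,145). The gripper hangs just +y of the pin, with the fingers clear. I'll shift over the pin and go down.

Request:
play_rows(targets=[-0.75,0.03,0,0,0,0,0.6,-0.75,0.03,0,0,0,0,0.6,0,0,0.9,0,0,0,0.6,0,0,0.9,0,0,0,0.6,0,0,0.9,0,0,0,0.6,0,0,0.9,0,0,0,0.6,0,0,0.8,0,0,0,0.6,0,0,0,0,0,0,0.6])

```text
t: 11.17
tool_pos: [0.541, -0.2339, 0.0896]
orientation: [0.707, 0.707, -0.001, -0.002]
wrist_force: [-0.8, 0.0, -0.5]
gripper_width: 0.599
finger_force: 0.0
```

Request:
play_rows(targets=[0,0,0,0,0,0,0,0,0,0,0,0,0,0,0,0,0,0,0,0,0,0,0,0,0,0,0,0,0,0,0,0,0,0,0,0,0,0,0,0,0,0], grip_force=30)

```text
t: 11.67
tool_pos: [0.5429, -0.2334, 0.0936]
orientation: [0.707, 0.708, 0.0, 0.001]
wrist_force: [0.1, -0.8, 3.2]
gripper_width: 0.314
finger_force: 30.0
```

```bash
python3 st.py
```

```text
11.6667 [ 0.5429 -0.2334  0.0936] tool axes [[-0.001, 1.0, -0.001], [1.0, 0.001, 0.001], [0.001, -0.001, -1.0]] [ 0.07 -0.76  3.23] 0.3135553581862233 29.999945699237287 [-0.59  0.67  1.63 -0.    0.84 -0.6 ]
```

Gripped at 27 mm and 30 N. I'll lift over the jar and carry the pin to the bracket.

Request:
play_rows(targets=[0,0,-0.5,0,0,0,0,0,0,-1,0,0,0,0,0,0,-1,0,0,0,0,0,0,-1,0,0,0,0,0,0,-1,0,0,0,0,0,0,-1,0,0,0,0,0.5,0,-1,0,0,0,0,1,0.1,-1,0,0,0,0])

```text
t: 12.33
tool_pos: [0.5441, -0.2043, 0.2441]
orientation: [0.708, 0.707, -0.0, 0.001]
wrist_force: [-0.2, -0.2, -1.1]
gripper_width: 0.317
finger_force: 30.0
```

Request:
play_rows(targets=[1,0.1,-1,0,0,0,0,1,0.1,-1,0,0,0,0,1,0.1,-1,0,0,0,0,1,0.1,-0.9,0,0,0,0,1,0.1,0,0,0,0,0,1,0.1,0,0,0,0,0,1,0.1,0,0,0,0,0,1,0.1,0,0,0,0,0])

```text
t: 13.0
tool_pos: [0.5596, -0.0416, 0.3212]
orientation: [0.707, 0.708, 0.0, -0.0]
wrist_force: [-0.0, -0.4, -1.1]
gripper_width: 0.314
finger_force: 30.0
```

Request:
play_rows(targets=[1,0.1,0,0,0,0,0,1,0.1,0,0,0,0,0,1,0.1,0,0,0,0,0,1,0.1,0,0,0,0,0,1,0.1,0,0,0,0,0,1,0.1,0,0,0,0,0,1,0.1,0,0,0,0,0,1,0.1,0,0,0,0,0])

```text
t: 13.67
tool_pos: [0.5753, 0.1183, 0.3209]
orientation: [0.707, 0.708, -0.0, -0.0]
wrist_force: [0.3, -0.2, -2.4]
gripper_width: 0.316
finger_force: 30.0
```

Request:
play_rows(targets=[0.6,0.2,0,0,0,0,0,0.5,0.2,0,0,0,0,0,0,0,0,0,0,0,0,0,0,0,0,0,0,0])

```text
t: 14.0
tool_pos: [0.5841, 0.1389, 0.3205]
orientation: [0.707, 0.708, -0.0, 0.0]
wrist_force: [-0.2, -0.6, -1.6]
gripper_width: 0.31
finger_force: 30.0
```

```bash
python3 st.py
```

```text
14.0 [0.5841 0.1389 0.3205] tool axes [[-0.002, 1.0, -0.001], [1.0, 0.002, -0.0], [-0.0, -0.001, -1.0]] [-0.23 -0.58 -1.56] 0.3100290625301574 29.99994507059455 [ 0.05  0.41  1.38 -0.    1.35  0.05]
```

Request:
play_rows(targets=[0.1,0.05,1,0,0,0,0,0.1,0.05,1,0,0,0,0,0,0,1,0,0,0,0,0,0,1,0,0,0,0,0,0,1,0,0,0,0,0,0,1,0,0,0,0,0,0,0.9,0,0,0,0,0,0,0.5,0,0,0,0])

```text
t: 14.67
tool_pos: [0.5848, 0.1416, 0.1704]
orientation: [0.707, 0.707, -0.002, -0.001]
wrist_force: [-1.8, -0.1, -2.0]
gripper_width: 0.314
finger_force: 30.0
```

Request:
play_rows(targets=[0,0,0,0,0,0,0,0,0,0,0,0,0,0])

```text
t: 14.83
tool_pos: [0.5861, 0.1424, 0.1725]
orientation: [0.707, 0.707, -0.0, -0.0]
wrist_force: [0.5, -0.1, -1.1]
gripper_width: 0.316
finger_force: 30.0
```

```bash
python3 st.py
python3 - <<'E'
from h import *
s=snap('scene','s3');t=snap('top','t3')
a=cv2.resize(s['frame'][140:290,280:440],(512,480),interpolation=cv2.INTER_CUBIC)
b=cv2.resize(t['frame'][190:290,220:316],(288,300),interpolation=cv2.INTER_CUBIC)
o=np.zeros((480,800,3),np.uint8);o[:,:512]=a;o[:300,512:]=b;cv2.imwrite('pics/m3.png',o)
E
```

```text
14.8333 [0.5861 0.1424 0.1725] tool axes [[-0.0, 1.0, -0.0], [1.0, 0.0, -0.001], [-0.001, -0.0, -1.0]] [ 0.46 -0.15 -1.08] 0.3156957109463689 29.999979618005455 [ 0.05  0.57  1.54 -0.    1.03  0.05]
```

View pics/m3.png

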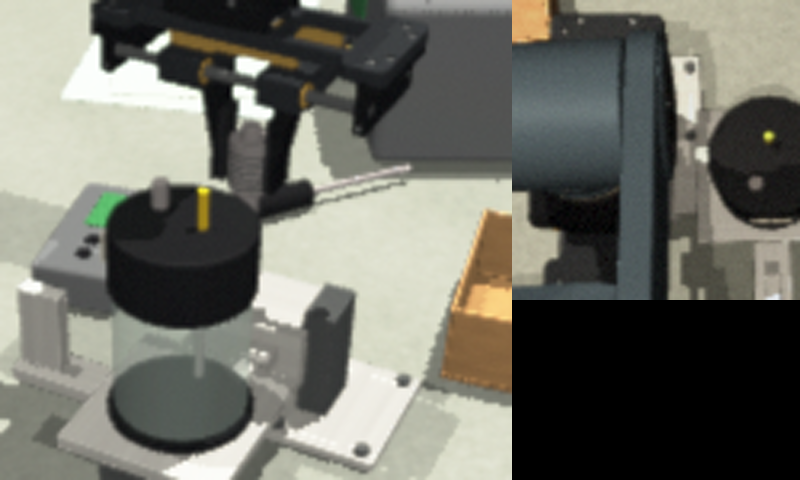

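The pin's nose is hidden behind the jar's black head. The pin's button shows at scene-crop (248,125). I'll use that to check the pin's offset in the grip.

Run:
```python
from h import *
s=load('scene')
f=lambda x,y:(280+x/3.2-.3,140+y/3.2-.3)
for u in (244,248,252):print(atz(s,*f(u,126),.2039).round(4))
print((proj(s,[[.5861,.1424,.2039],[.5861,.1434,.2039],[.5861,.1434,.1589]])-[280,140])*3.2)
```

```text
[0.5827 0.1372 0.2039]
[0.5849 0.1384 0.2039]
[0.587  0.1396 0.2039]
[[251.66530699 122.82409546]
 [252.36949838 122.1580585 ]
 [249.22063358 184.70741572]]
```

Request:
play_rows(targets=[0.04,0.01,0.1,0,0,0,0,0,0,0.1,0,0,0,0,0,0,0.1,0,0,0,0,0,0,0.1,0,0,0,0,0,0,0.1,0,0,0,0,0,0,0.05,0,0,0,0,0,0,0,0,0,0,0])

```text
t: 15.52
tool_pos: [0.5859, 0.1439, 0.1612]
orientation: [0.707, 0.707, -0.0, -0.0]
wrist_force: [0.2, -0.2, -0.9]
gripper_width: 0.314
finger_force: 30.0
```

Request:
play_rows(targets=[0,0,0.05,0,0,0,0,0,0,0.05,0,0,0,0,0,0,0.05,0,0,0,0,0,0,0.05,0,0,0,0,0,0,0,0,0,0,0])

```text
t: 15.93
tool_pos: [0.586, 0.1439, 0.1573]
orientation: [0.707, 0.707, -0.0, -0.0]
wrist_force: [1.0, -0.4, -1.4]
gripper_width: 0.311
finger_force: 30.0
```

Request:
play_rows(targets=[0,0,0.05,0,0,0,0,0,0,0.05,0,0,0,0,0,0,0.05,0,0,0,0,0,0,0,0,0,0,0])

```text
t: 16.27
tool_pos: [0.5861, 0.1439, 0.1543]
orientation: [0.707, 0.707, -0.0, -0.0]
wrist_force: [-0.3, 1.1, -1.8]
gripper_width: 0.309
finger_force: 30.0
```

Request:
play_rows(targets=[0,0,0.05,0,0,0,0,0,0,0.05,0,0,0,0,0,0,0.05,0,0,0,0,0,0,0,0,0,0,0])

```text
t: 16.6
tool_pos: [0.5861, 0.1439, 0.1513]
orientation: [0.707, 0.707, -0.0, -0.0]
wrist_force: [0.2, -0.0, -1.2]
gripper_width: 0.313
finger_force: 30.0
```

Request:
play_rows(targets=[0,0,0.05,0,0,0,0,0,0,0.05,0,0,0,0,0,0,0.05,0,0,0,0,0,0,0,0,0,0,0])

```text
t: 16.93
tool_pos: [0.5861, 0.1439, 0.1483]
orientation: [0.707, 0.707, -0.0, -0.0]
wrist_force: [0.2, -0.9, -1.3]
gripper_width: 0.311
finger_force: 30.0
```

```bash
python3 st.py
```

```text
16.9333 [0.5861 0.1439 0.1483] tool axes [[-0.001, 1.0, -0.0], [1.0, 0.001, -0.0], [-0.0, -0.0, -1.0]] [ 0.22 -0.86 -1.35] 0.31097512986878023 29.999873614870012 [ 0.06  0.6   1.56 -0.    0.98  0.05]
```

The nose has gone about 8 mm below the flat with no side force, so it's in the hole. I'll lower it until the balls stand on the lug.

Request:
play_rows(targets=[0,0,0.05,0,0,0,0,0,0,0.05,0,0,0,0,0,0,0.05,0,0,0,0,0,0,0.05,0,0,0,0,0,0,0.05,0,0,0,0,0,0,0.05,0,0,0,0,0,0,0,0,0,0,0])

```text
t: 17.52
tool_pos: [0.5861, 0.1439, 0.1423]
orientation: [0.707, 0.707, -0.0, -0.0]
wrist_force: [0.8, -0.1, -1.6]
gripper_width: 0.315
finger_force: 30.0
```

Request:
play_rows(targets=[0,0,0.05,0,0,0,0,0,0,0.05,0,0,0,0,0,0,0.05,0,0,0,0,0,0,0,0,0,0,0])

```text
t: 17.85
tool_pos: [0.5861, 0.1439, 0.1393]
orientation: [0.707, 0.707, -0.0, -0.0]
wrist_force: [-0.1, -0.4, -2.1]
gripper_width: 0.314
finger_force: 30.0
```

Request:
play_rows(targets=[0,0,0.05,0,0,0,0,0,0,0.05,0,0,0,0,0,0,0,0,0,0,0])

```text
t: 18.1
tool_pos: [0.5863, 0.1439, 0.1377]
orientation: [0.707, 0.707, 0.0, 0.0]
wrist_force: [-0.4, -0.6, 1.3]
gripper_width: 0.313
finger_force: 30.0
```

Request:
play_rows(targets=[0,0,0.05,0,0,0,0,0,0,0.05,0,0,0,0,0,0,0,0,0,0,0])

```text
t: 18.35
tool_pos: [0.5866, 0.1438, 0.1364]
orientation: [0.707, 0.708, 0.0, 0.001]
wrist_force: [-0.6, -2.0, 4.6]
gripper_width: 0.309
finger_force: 30.0
```

The balls are on the lug: contact at TCP z of about 0.1375, so the lug top is about 75 mm. I'll ease off, release, rise above the button and look.

Request:
play_rows(targets=[0,0,-0.06,0,0,0,0,0,0,0,0,0,0,0.4,0,0,0,0,0,0,0.6,0,0,0,0,0,0,0.6,0,0,0,0,0,0,0.6,0,0,-0.5,0,0,0,0.6,0,0,-1,0,0,0,0.6,0,0,-1,0,0,0,0.6])

```text
t: 19.02
tool_pos: [0.5855, 0.1439, 0.1869]
orientation: [0.707, 0.707, -0.001, -0.001]
wrist_force: [0.7, 0.0, -0.3]
gripper_width: 0.592
finger_force: 0.0
```

Request:
play_rows(targets=[0,0,-0.5,0,0,0,0,0,0,0,0,0,0,0,0,0,0,0,0,0,0,0,0,0,0,0,0,0,0,0,0,0,0,0,0])

```text
t: 19.43
tool_pos: [0.5853, 0.1438, 0.1955]
orientation: [0.707, 0.707, -0.001, -0.001]
wrist_force: [0.2, -0.7, -0.2]
gripper_width: 0.308
finger_force: 0.0
```

```bash
python3 st.py
python3 - <<'E'
from h import *
s=snap('scene','s4');t=snap('top','t4')
a=cv2.resize(s['frame'][150:250,310:410],(600,600),interpolation=cv2.INTER_CUBIC);cv2.imwrite('pics/m4.png',a)
E
```

```text
19.4333 [0.5853 0.1438 0.1955] tool axes [[-0.001, 1.0, -0.0], [1.0, 0.001, -0.003], [-0.003, -0.0, -1.0]] [ 0.25 -0.68 -0.16] 0.3080837772756447 0.0 [ 0.06  0.54  1.52 -0.    1.08  0.05]
```

View pics/m4.png

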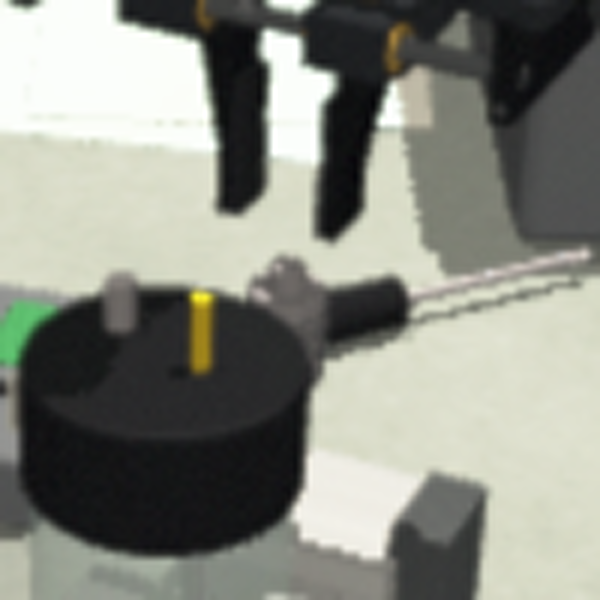

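The pin stands but has leaned left in the image, with its button at about (288,264) in the crop. I'll quantify the lean.

Run:
```python
from h import *
s=load('scene')
c=lambda P:((proj(s,P)-[310,150])*6).round(0).tolist()
h=np.array([.5864,.1437])
print('upright btn,headtop,seat',c([[*h,.169],[*h,.160],[*h,.124]]))
for z in(.165,.168): print(atz(s,310+288/6,150+264/6,z).round(4))
for dx,dy in[(-.01,0),(0,-.01),(0,.01),(.01,0)]: print(dx,dy,c([[h[0]+dx,h[1]+dy,.168]]))
```

```text
upright btn,headtop,seat [[290.0, 260.0], [289.0, 283.0], [284.0, 372.0]]
[0.5841 0.1475 0.165 ]
[0.5862 0.1428 0.168 ]
-0.01 0 [[263.0, 256.0]]
0 -0.01 [[277.0, 276.0]]
0 0.01 [[302.0, 250.0]]
0.01 0 [[316.0, 270.0]]
```

The upright prediction for the button is (290,260), so the pin is in fact upright and its left side is just hidden by the jar head. I'll finish closing the fingers and press the button.

Request:
play_rows(targets=[0,0.05,0,0,0,0,0,0,0,0,0,0,0,0,0,0,0,0,0,0,0,0,0,0.1,0,0,0,0,0,0,0.1,0,0,0,0,0,0,0.1,0,0,0,0,0,0,0.1,0,0,0,0,0,0,0.1,0,0,0,0])

```text
t: 20.2
tool_pos: [0.5871, 0.1439, 0.1865]
orientation: [0.707, 0.707, -0.0, -0.0]
wrist_force: [-0.5, 0.4, 0.3]
gripper_width: 0.006
finger_force: 0.0
```

Request:
play_rows(targets=[0,0,0.1,0,0,0,0,0,0,0.1,0,0,0,0,0,0,0.1,0,0,0,0,0,0,0.1,0,0,0,0,0,0,0,0,0,0,0])

```text
t: 20.62
tool_pos: [0.5869, 0.1439, 0.1783]
orientation: [0.707, 0.707, -0.0, -0.0]
wrist_force: [-0.2, -0.1, 0.3]
gripper_width: 0.003
finger_force: 0.0
```

```bash
python3 st.py
```

```text
20.6167 [0.5869 0.1439 0.1783] tool axes [[-0.001, 1.0, -0.0], [1.0, 0.001, -0.001], [-0.001, -0.0, -1.0]] [-0.22 -0.14  0.26] 0.003090202257783883 0.0 [ 0.06  0.56  1.54 -0.    1.04  0.05]
```

Request:
play_rows(targets=[0,0,0.05,0,0,0,0,0,0,0.05,0,0,0,0,0,0,0.05,0,0,0,0,0,0,0.05,0,0,0,0,0,0,0,0,0,0,0])

```text
t: 21.03
tool_pos: [0.5874, 0.1439, 0.175]
orientation: [0.707, 0.707, 0.0, 0.0]
wrist_force: [-0.1, -0.3, 3.4]
gripper_width: 0.003
finger_force: 1.3
```

Request:
play_rows(targets=[0,0,0.05,0,0,0,0,0,0,0.05,0,0,0,0,0,0,0,0,0,0,0])

```text
t: 21.28
tool_pos: [0.5869, 0.1439, 0.1724]
orientation: [0.707, 0.707, -0.0, -0.0]
wrist_force: [-0.1, 0.0, -0.8]
gripper_width: 0.002
finger_force: 0.0
```

Request:
play_rows(targets=[0,0,0.05,0,0,0,0,0,0,0.05,0,0,0,0,0,0,0,0,0,0,0])

```text
t: 21.53
tool_pos: [0.5867, 0.1438, 0.1701]
orientation: [0.707, 0.707, -0.001, -0.0]
wrist_force: [0.0, -0.1, -0.4]
gripper_width: 0.003
finger_force: 0.0
```

The force dropped to zero, so the button may have slipped aside. I'll look.

Run:
```python
from h import *
s=snap('scene','s5')
a=cv2.resize(s['frame'][150:250,310:410],(600,600),interpolation=cv2.INTER_CUBIC);cv2.imwrite('pics/m5.png',a)
```

```text
(no output)
```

View pics/m5.png

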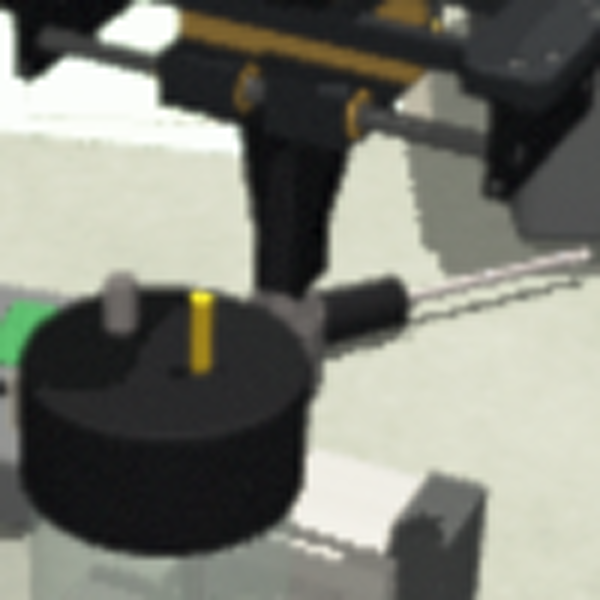

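The fingertips (290,285) cover the button, and the head (about 310,310) seems slightly lower than before. I'll compare the head's silhouette numerically between the two pictures.

Run:
```python
from h import *
for f in('s4','s5'):
    g=cv2.cvtColor(cv2.imread(f'pics/{f}.png'),cv2.COLOR_BGR2GRAY)
    print(f,'cols 346..368'); 
    for r in range(190,214): print(r,*[f'{v:3d}' for v in g[r,346:369]])
s=load('scene')
for d in (0,.005,.008): print(d,proj(s,[[.5864,.1437,.160-d],[.6004,.1437,.160-d],[.5864,.1297,.16-d],[.597,.133,.16-d]]).round(1).tolist())
```

```text
s4 cols 346..368
190 214 215 216 217 217 217 217 218 218 219 218 219 218 218 218 218 205 195 161 139 190 210 216
191 215 216 217 218 219 219 218 218 219 218 216 215 215 216 218 218 218 215 207 204 213 217 218
192 216 218 218 218 218 218 220 219 219 211 179 173 193 192 210 217 217 217 215 217 217 218 218
193 216 217 218 217 215 216 219 219 212 168 132 119 128 131 168 208 217 217 218 218 219 219 218
194 215 217 217 218 217 218 218 215 182 151 162 116 101 101 126 185 215 218 218 219 219 219 218
195 215 216 217 218 220 217 195 194 158 120 130 111 105 103 110 178 208 218 220 219 218 218 218
196 214 215 217 219 218 194 141 128 109  94 105 105 105 102  97 129 180 201 214 216 214 213 212
197 209 213 217 218 214 167 121 108  92  91  98 103 105 103  98 100 119 134 166 174 157 150 135
198 145 175 205 212 208 154 161 164 120  95  99 102 104 101  94  94  96  97  97  95  81  77  66
199  85  95 116 134 165 118 142 171 162 111  97  98  99  96  94  96  95  95  71  52  47  44  45
200  54  48  53  65  88  68  87 112 119 103  96  95  96  95  95 101  99  91  69  48  41  40  39
201  46  42  43  43  48  45
[... 3050 characters left out ...]
 94 110 119
209  44  42  42  42  42  41  41  41  41  43  42  43  42  43  45  61  70  76 105 113 127 188 201
210  43  40  41  42  41  40  41  43  43  42  43  41  42  40  41  50  70 102 184 199 202 216 218
211  38  38  41  41  42  41  41  41  43  44  40  42  41  43  42  41  72 112 201 217 218 219 219
212  41  39  42  41  42  41  39  41  40  42  43  41  44  43  41  41  71 113 201 217 219 218 217
213  42  41  41  41  42  42  42  41  40  43  41  42  43  42  39  42  70 117 202 217 218 218 216
0 [[358.1, 197.2], [364.3, 199.0], [355.1, 200.3], [360.5, 200.9]]
0.005 [[358.0, 199.3], [364.2, 201.1], [355.0, 202.4], [360.4, 203.0]]
0.008 [[357.9, 200.6], [364.1, 202.3], [354.9, 203.7], [360.3, 204.3]]
```

The head is upright and 1–2 mm lower. That fits the balls having slipped into the bore and holding the button in, and the fingers still cover the button. I'll go on pressing in 1 mm rows and watch the force.

Request:
play_rows(targets=[0,0,0.05,0,0,0,0,0,0,0.05,0,0,0,0,0,0,0.05,0,0,0,0])

```text
t: 21.83
tool_pos: [0.5871, 0.1439, 0.1676]
orientation: [0.707, 0.707, -0.0, -0.0]
wrist_force: [0.4, 0.4, 0.5]
gripper_width: 0.006
finger_force: 0.1
```

Request:
play_rows(targets=[0,0,0.05,0,0,0,0,0,0,0.05,0,0,0,0,0,0,0.05,0,0,0,0])

```text
t: 22.08
tool_pos: [0.5872, 0.1439, 0.1646]
orientation: [0.707, 0.707, -0.0, 0.0]
wrist_force: [-0.1, -0.7, 0.6]
gripper_width: 0.006
finger_force: 0.2
```

Request:
play_rows(targets=[0,0,0.05,0,0,0,0,0,0,0.05,0,0,0,0,0,0,0.05,0,0,0,0])

```text
t: 22.33
tool_pos: [0.5873, 0.1439, 0.1617]
orientation: [0.707, 0.707, 0.0, 0.0]
wrist_force: [-0.0, -0.2, 0.9]
gripper_width: 0.004
finger_force: 0.0
```

Run:
```python
from h import *
s=snap('scene','s6')
a=[cv2.resize(cv2.imread(f'pics/{f}.png')[170:255,325:395],(395,480),interpolation=cv2.INTER_CUBIC) for f in('s5','s6')]
cv2.imwrite('pics/m6.png',np.hstack(a))
```

```text
(no output)
```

View pics/m6.png

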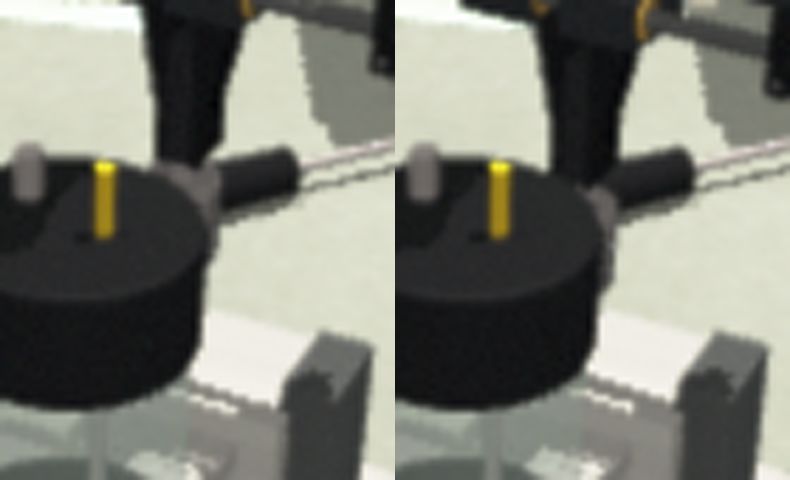

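The head has followed the fingers down by about 9 mm, upright, with its shoulder moving from (205,165) to (600,190). The pin is sliding through, so I'll continue.

Request:
play_rows(targets=[0,0,0.05,0,0,0,0,0,0,0.05,0,0,0,0,0,0,0.05,0,0,0,0])

```text
t: 22.63
tool_pos: [0.5875, 0.144, 0.159]
orientation: [0.707, 0.707, 0.0, 0.0]
wrist_force: [-0.2, 0.2, 3.7]
gripper_width: 0.004
finger_force: 1.5
```

Request:
play_rows(targets=[0,0,0.05,0,0,0,0,0,0,0.05,0,0,0,0,0,0,0.05,0,0,0,0])

```text
t: 22.88
tool_pos: [0.5872, 0.1439, 0.1559]
orientation: [0.707, 0.707, 0.0, 0.0]
wrist_force: [-0.1, -0.5, 1.9]
gripper_width: -0.001
finger_force: 0.8
```

Request:
play_rows(targets=[0,0,0.05,0,0,0,0,0,0,0.05,0,0,0,0,0,0,0.05,0,0,0,0])

```text
t: 23.13
tool_pos: [0.5869, 0.1439, 0.1522]
orientation: [0.707, 0.707, -0.0, -0.0]
wrist_force: [-0.4, 0.2, 0.5]
gripper_width: 0.008
finger_force: 0.0
```

Request:
play_rows(targets=[0,0,0.05,0,0,0,0,0,0,0.05,0,0,0,0,0,0,0.05,0,0,0,0])

```text
t: 23.38
tool_pos: [0.5871, 0.1439, 0.1494]
orientation: [0.707, 0.707, -0.0, -0.0]
wrist_force: [0.4, -0.3, -0.1]
gripper_width: 0.006
finger_force: 0.0
```

Request:
play_rows(targets=[0,0,0.05,0,0,0,0,0,0,0.05,0,0,0,0,0,0,0.05,0,0,0,0])

```text
t: 23.63
tool_pos: [0.5872, 0.1439, 0.1466]
orientation: [0.707, 0.707, 0.0, 0.0]
wrist_force: [-0.3, 0.3, -0.7]
gripper_width: 0.005
finger_force: 0.0
```

Request:
play_rows(targets=[0,0,0.05,0,0,0,0,0,0,0.05,0,0,0,0,0,0,0.05,0,0,0,0])

```text
t: 23.88
tool_pos: [0.5878, 0.1439, 0.1443]
orientation: [0.707, 0.707, 0.001, 0.001]
wrist_force: [-0.3, -0.6, 4.2]
gripper_width: 0.004
finger_force: 1.8
```

Request:
play_rows(targets=[0,0,0.05,0,0,0,0,0,0,0.05,0,0,0,0,0,0,0.05,0,0,0,0])

```text
t: 24.13
tool_pos: [0.5874, 0.144, 0.1409]
orientation: [0.707, 0.707, 0.0, 0.0]
wrist_force: [1.4, -0.0, 2.3]
gripper_width: 0.009
finger_force: 0.9
```

Request:
play_rows(targets=[0,0,0.05,0,0,0,0,0,0,0.05,0,0,0,0,0,0,0.05,0,0,0,0])

```text
t: 24.38
tool_pos: [0.5868, 0.1439, 0.1372]
orientation: [0.707, 0.707, -0.0, -0.0]
wrist_force: [-0.3, 0.7, 0.3]
gripper_width: 0.005
finger_force: 0.2
```

Request:
play_rows(targets=[0,0,0.05,0,0,0,0,0,0,0.05,0,0,0,0,0,0,0.05,0,0,0,0])

```text
t: 24.63
tool_pos: [0.5869, 0.1439, 0.1343]
orientation: [0.707, 0.707, -0.0, -0.0]
wrist_force: [0.7, 0.5, -0.6]
gripper_width: 0.005
finger_force: 0.0
```

Request:
play_rows(targets=[0,0,0.05,0,0,0,0,0,0,0.05,0,0,0,0,0,0,0.05,0,0,0,0])

```text
t: 24.88
tool_pos: [0.5871, 0.1439, 0.1316]
orientation: [0.707, 0.707, -0.0, -0.0]
wrist_force: [-0.1, -0.3, -0.6]
gripper_width: 0.003
finger_force: 0.0
```

Request:
play_rows(targets=[0,0,0.05,0,0,0,0,0,0,0.05,0,0,0,0,0,0,0.05,0,0,0,0])

```text
t: 25.13
tool_pos: [0.5872, 0.1439, 0.1287]
orientation: [0.707, 0.707, 0.0, 0.0]
wrist_force: [0.5, 0.1, 3.3]
gripper_width: 0.003
finger_force: 2.0
```

Request:
play_rows(targets=[0,0,0.05,0,0,0,0,0,0,0.05,0,0,0,0])

```text
t: 25.3
tool_pos: [0.5874, 0.1439, 0.1274]
orientation: [0.707, 0.707, 0.0, 0.0]
wrist_force: [0.5, -0.3, 5.4]
gripper_width: 0.008
finger_force: 2.8
```

Request:
play_rows(targets=[0,0,0.05,0,0,0,0,0,0,0.05,0,0,0,0])

```text
t: 25.47
tool_pos: [0.5874, 0.1439, 0.1257]
orientation: [0.707, 0.707, 0.0, 0.0]
wrist_force: [-2.0, -1.0, 7.5]
gripper_width: 0.004
finger_force: 3.8
```

Request:
play_rows(targets=[0,0,0.05,0,0,0,0,0,0,0.05,0,0,0,0])

```text
t: 25.63
tool_pos: [0.5874, 0.1439, 0.124]
orientation: [0.707, 0.707, 0.0, 0.0]
wrist_force: [-2.7, -0.3, 9.2]
gripper_width: 0.005
finger_force: 4.7
```

Request:
play_rows(targets=[0,0,0.05,0,0,0,0,0,0,0.05,0,0,0,0])

```text
t: 25.8
tool_pos: [0.5877, 0.144, 0.1235]
orientation: [0.707, 0.708, 0.001, 0.001]
wrist_force: [-5.7, -0.8, 22.5]
gripper_width: 0.006
finger_force: 10.8
```

Request:
play_rows(targets=[0,0,0.05,0,0,0,0,0,0,0,0,0,0,0])

```text
t: 25.97
tool_pos: [0.5878, 0.144, 0.1235]
orientation: [0.707, 0.708, 0.001, 0.001]
wrist_force: [-5.3, -0.6, 19.5]
gripper_width: 0.007
finger_force: 10.2
```

There was a sharp rise to about 20 N at TCP z 0.1235, just where seating was predicted. I'll let go slowly and rise clear.

Request:
play_rows(targets=[0,0,-0.1,0,0,0,0,0,0,-0.1,0,0,0,0,0,0,-0.1,0,0,0,0,0,0,-0.2,0,0,0,0,0,0,-0.5,0,0,0,0,0,0,-1,0,0,0,0,0,0,-1,0,0,0,0,0,0,-1,0,0,0,0])

```text
t: 26.63
tool_pos: [0.587, 0.1439, 0.2004]
orientation: [0.707, 0.707, -0.0, -0.0]
wrist_force: [-0.0, 0.3, -0.2]
gripper_width: 0.007
finger_force: 0.0
```

Request:
play_rows(targets=[0,0,-1,0,0,0,0,0,0,-1,0,0,0,0,0,0,-1,0,0,0,0,0,0,-1,0,0,0,0,0,-1,-1,0,0,0,0,0,-1,0,0,0,0,0,0,-1,0,0,0,0,0,0,-1,0,0,0,0,0])

```text
t: 27.3
tool_pos: [0.5064, 0.1438, 0.3004]
orientation: [0.707, 0.707, 0.0, 0.0]
wrist_force: [-0.5, 0.4, -0.5]
gripper_width: 0.008
finger_force: 0.0
```

Request:
play_rows(targets=[0,-1,0,0,0,0,0,0,-1,0,0,0,0,0,0,-1,0,0,0,0,0,0,-1,0,0,0,0,0,0,-1,0,0,0,0,0,0,0,0,0,0,0,0,0,0,0,0,0,0,0])

```text
t: 27.88
tool_pos: [0.4068, 0.1438, 0.3002]
orientation: [0.707, 0.708, 0.0, 0.0]
wrist_force: [0.0, 0.4, -0.2]
gripper_width: 0.008
finger_force: 0.0
```

```bash
python3 st.py
python3 - <<'E'
from h import *
t=snap('top','t7'); h=[.5864,.1437]
g=cv2.cvtColor(t['frame'],cv2.COLOR_BGR2GRAY)
for z in(.075,.111,.120): print(z,proj(t,[[*h,z]]).round(1))
for r in range(240,260): print(r,*[f'{v:3d}' for v in g[r,248:276]])
E
```

```text
27.8833 [0.4068 0.1438 0.3002] tool axes [[-0.001, 1.0, 0.0], [1.0, 0.001, 0.001], [0.001, 0.0, -1.0]] [ 0.    0.38 -0.16] 0.007655913830135115 0.0 [ 0.08  0.17  1.8  -0.    1.17  0.08]
0.075 [[260.8 250.8]]
0.111 [[259.2 249.4]]
0.12 [[258.7 249.1]]
240 188 215 220 222 220 222 221 222 221 222 222 220 223 222 222 221 222 220 223 223 221 221 222 222 216 157 144 159
241 189 215 221 221 220 223 224 222 222 223 221 221 224 223 221 221 221 221 223 223 222 222 223 222 217 160 144 158
242 192 216 222 223 223 222 221 223 220 220 224 220 219 221 221 222 222 222 223 223 222 221 223 221 216 175 151 158
243 190 215 221 221 222 220 221 221 220 219 218 213 212 213 215 219 221 223 223 222 220 224 220 221 219 178 152 155
244 185 216 221 221 222 222 223 217 204 200 193 189 188 178 177 205 216 220 223 222 223 219 224 223 216 175 150 155
245 183 212 221 220 223 224 220 201 191 188 183 180 181 178 173 177 201 218 222 222 222 221 224 222 217 179 151 159
246 181 213 223 222 223 220 205 191 186 185 180 165 173 182 180 175 148 194 215 220 221 222 221 221 218 178 153 156
247 181 215 221 220 221 214 196 188 1
[... 770 characters left out ...]
 155
254 186 212 222 221 221 220 212 180 178 182 185 180 181 172 135  81  59 102 135 144 149 160 207 221 218 172 147 157
255 187 213 224 223 224 223 220 213 196 163 128 123 110  94  70  62  91 137 150 148 151 164 209 221 216 172 148 157
256 186 214 219 221 222 221 222 219 219 208 161 115  87  78  90 124 143 151 155 150 161 198 217 222 218 189 158 158
257 183 213 220 221 222 221 222 221 221 219 212 201 164 151 147 148 151 150 154 166 199 219 222 222 219 193 161 156
258 183 208 218 217 216 217 218 217 218 216 216 213 207 201 199 159 138 138 158 199 215 220 223 220 219 189 142 131
259 182 210 217 219 214 214 214 216 217 218 213 212 214 215 213 205 202 204 205 215 216 216 216 216 212 185 133 124
```

In the top image the head is centred at (258.7,249.5), against a prediction of (259.2,249.4) for an upright, seated pin. The button stands centred and casts its own shadow, and the arm is clear. Handing in.

```bash
python3 -c "
from rig import order; print(order.hand_in())"
```

```text
the job is handed in; nothing more can be done
None
```

I handed the job in at about 28 s (no verdict was returned): the carriage is against its stop, and the ball-lock pin is seated flush through the bracket. The button looks sprung out, I could not see the balls below the lower lug, the arm is clear, and I touched nothing else.

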